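Screen the crushed ore and take an X-ray reading of the oversize

ROBOT

A 6-joint arm with a two-finger parallel gripper is mounted at the origin on a cart in front of the work surface, level with it; the furniture and walls round the work are solid. World frame = base frame: x ahead of the robot, y to its left, z up, the work surface at z = 0. Lengths are in m, angles in degrees, forces in N, time in s.
With the tool pointing down it reaches from about 0.325 to 0.875 m from the base axis. Payload 4.4 kg.
Tool frame: the origin (TCP) lies at the very end of the fingers, on their centre line; the grasp point (between the pads) lies 19 mm behind it; z points along the fingers, y is the line along which they close (so a half turn about z gives the same grasp; the last joint's range is limited). The gripper opens to 85 mm and grips with 20 to 120 N. Pads are 22 mm wide; open, the fingers measure 114 mm over their backs; the gripper's body (76 mm by 85 mm) begins 54 mm behind the grasp point. The pads swing forward as they close: fully open they stand 13 mm farther back than shut.
Start: joints at [-76.347, 11.837, 88.321, -0, 79.842, -8.623], TCP at [0.218, -0.532, 0.231] pointing down, gripper open.
Joint ranges: [-156.59, 156.59], [-49.26, 127.26], [12.9, 141.05], [-63.56, 243.56], [4.71, 150.69], [-161.64, 161.64]. Speed limits (degrees/s): [159.86, 159.86, 180, 180, 180, 180].

INTERFACE

Orientations are given as [roll, pitch, yaw] about the fixed x, y, z axes, in that order (R = Rz(yaw) Ry(pitch) Rx(roll)).
In Python, from cell import * gives the robot as it stands.
- The arm moves only by the shell command python3 -m crank 'ROWS' [FORCE]. ROWS is a JSON object of lists of equal length, an entry for each row: "dp": the shift along the tool's x, y, z each as a share of 30 cm, from -1 to 1, a list of three; "twist": the turn about the tool's z as a share of pi rad, from -1 to 1; "gripper": the opening, from 0 (shut) to 1 (fully open). In form: {"dp": [[dx, dy, dz], ...], "twist": [twist, ...], "gripper": [gripper, ...]}. A call has exactly 10 rows; each row shifts and turns the commanded pose from where the row before left it, along the tool's axes as they then stand; what a row does not reach is not made up. A row lasts 1/12 s, in which the tool goes at most 41.7 mm and 7.16 degrees, less where a joint would pass 70% of its speed; a pose out of reach is approached as far as the arm can. A call with a number of a shift or a turn outside -1 to 1 is refused whole. A call with a gripper value outside its range is refused whole. The fingers move at their own pace and stop on an object; FORCE is the grip in N (left out, the last holds). Time passes only in rows, so rows that do not move let the fingers close, or fill a call up. It gives the time, the measured TCP pose, the force, the opening and the grip force at its end, in the units of the state.
- get_state(): the state, without advancing time (a new reading comes with each control period).
- camera(name): name is "side" or "top" or "wrist"; returns the picture (400x640x3 uint8, red, green, blue); there is no depth.
- get_calibration(name): a dict with "fovy" (degrees; the focal length in pixels is half the picture's height over the tangent of half this angle, whatever the lens; pixels are square), "cx", "cy" (the principal point, pixels), "k1" (the pictures are not rectified: a ray, as slopes to the right and down, at radius r is drawn at 1 + k1 r^2 times it, then the intrinsics apply), "world_from_camera" (4x4, takes a point from camera to world coordinates). Camera axes: x right, y down, z forward; pixel columns grow to the right and rows downward; lengths in m; the calibration is good to about 2 mm. A picture is of the moment at which its call begins: read the wrist's pose just before it. get_calibration takes no time and is no camera call; for the wrist camera it gives the pose at the moment of the call.
- finish_job(): hands the job in; it is judged then, once.
The state is a dict: "time": time; "joint_pos": joint angles; "dq": joint speeds; "joint_efforts": joint torques, N m; "tcp_pos": TCP position; "tcp_rot": TCP orientation; "wrist_force": force on the tool from outside, world axes, zero at the start; "ft_torque": the same for the moment, N m; "finger_gap": finger opening in m; "grip_force": force on a finger pad.
Only numpy, scipy, OpenCV 4.12 (cv2) and the standard library are available. Lean on these libraries where they do the work, as an engineer would, in place of code of your own. Each camera call takes 0.05 s, during which the arm holds its last target. There are 200 camera calls.

TASK

Tip the crushed ore out of the hinged pan onto the bar screen, so that the small chips drop into the blue tray (nudge through any that hang up) and the two oversize lumps stay on the bars, and swing the pan back down. Then pick both lumps off the bars and lay them side by side in the white dish in front of the X-ray analyser's nose without knocking its thin window, squeeze the analyser's red trigger fully for about half a second to take the reading, and let it go. Leave the other things on the bench where they are.

Things in the scene. Friction and masses are not known exactly. Their poses are not given: they have to be found in the camera images.
- screen: Ore screen: grey steel frame, fixed, 265 mm along its x, 210 mm over the feet. Origin on the bench under the middle of the bars; z up; x from the low end plate to the pan (roughly away from the robot): ore is fed along -x. Side plates at y = +-84 mm, tops 75 mm above the bench; end plate at x = -72 mm, 81 mm high; pan, when home, at x = +88 to +185 mm.
- bars_mid (a point): Middle of the screen's six steel bars, at their top, 53 mm above the bench; axes as screen. Square bars set on edge, 6 mm over the edges, along x, 24 mm apart (18 mm gaps, also beside the side plates); they run from x = -69 to +109 mm (the last 20 mm under the pan), y -81 to +81 mm. Side plates rise 22 mm above the bar tops, the end plate 28 mm.
- tray_floor (a point): middle of the inner floor of the blue plastic tray that stands fixed below bars and pan, 3 mm above the bench; axes as screen. Inside 214 mm along x, 144 mm along y, walls 21 mm high.
- pan (a joint): Hinge of the polished steel pan, rad: 0 = level (home); grows as the tab end is lifted and the open mouth swings down and forward over the bars, to 0.8 (stop). Stiff: stays where left, moves at 5 to 7 N at the tab. Ore starts to slide at 0.25 to 0.4 rad; by 0.7 all has run off. Inside 94 mm along x, 129 mm wide, walls 38 mm high, floor 80 mm above the bench when home.
- pan_hinge (a point): Middle of the pan's hinge line, which runs along the screen's y low beside the tray: at x = 88 mm, y = 0, z = 36 mm in the screen's frame. The pan's lip is 44 mm straight above it when home.
- pan_tab (a point): Centre of the holding part of the black grip tab, a flat plate on the pan's rear wall: 10 mm thick (x), 50 mm wide (y), reaching 24 mm up and 30 mm down from here. Home: 102 mm behind and 111 mm above the hinge line, leaning 0.2 rad back (top away from the bars). One piece with the pan: leans the other way as the pan tips (point z up the tab, x across it), so fingers pinching it lean too.
- lump_a: rust-brown stone lump, nearly a cube, about 37 x 36 x 36 mm with broken corners, 110 g; origin at its centre, axes square to its six flats. Too big for the gaps between the bars. At the start it lies in the pan.
- lump_b: grey stone lump, nearly a cube, about 38 x 37 x 34 mm with broken corners, 110 g; origin at its centre, axes square to its six flats. Too big for the gaps between the bars. At the start it lies in the pan.
- chip_1: one of five stone chips of crushed ore, broken pieces about 12 x 11 x 10 mm (16 mm at the longest), 11 g; origin at its centre. At the start all five lie in the pan round the lumps.
- chip_2: one of five stone chips of crushed ore, broken pieces about 12 x 11 x 10 mm (16 mm at the longest), 11 g; origin at its centre. At the start all five lie in the pan round the lumps.
- chip_3: one of five stone chips of crushed ore, broken pieces about 12 x 11 x 10 mm (16 mm at the longest), 11 g; origin at its centre. At the start all five lie in the pan round the lumps.
- chip_4: one of five stone chips of crushed ore, broken pieces about 12 x 11 x 10 mm (16 mm at the longest), 11 g; origin at its centre. At the start all five lie in the pan round the lumps.
- chip_5: one of five stone chips of crushed ore, broken pieces about 12 x 11 x 10 mm (16 mm at the longest), 11 g; origin at its centre. At the start all five lie in the pan round the lumps.
- analyser: Yellow and black pistol-shaped X-ray analyser fixed on its side in a cradle, 290 mm along y, top 81 mm high. Origin on the bench below the front of its nose; z up; y from housing to dish (housing y -169 to -27 mm, nose to -5). Grip sticks out level to -x, free below: x -26 to -142 mm, 34 mm wide (y -122 to -88), z 33 to 69; wider yellow battery foot x -135 to -157.
- dish_floor (a point): Middle of the inner floor of the white dish before the nose, 13.5 mm above the bench; axes as analyser (y away from the nose). Inside 104 mm along x, 94 mm along y; walls 3 mm thick, 11 mm above the floor. The window is 64 mm away towards -y.
- window: amber window film, a 26 mm disc in the end of the nose, facing the dish (along the analyser's +y), centre 51 mm above the bench, standing 3 mm out of the nose; fragile.
- trigger_pad (a point): Point to press on the outer (+y, dish side) face of the red trigger, 36 mm from its pivot, 51 mm above the bench. The trigger is a lever 50 mm long, 8 mm thick, 20 mm high on the +y side of the grip by the housing. Here trigger and grip together span 54 mm along the analyser's y (back of grip y = -122); squeezed fully 44 mm.
- trigger (a joint): sprung trigger, rad: 0 = released, 0.28 = fully squeezed against the grip (the pad then has moved 10 mm towards the analyser's -y); springs back when let go. About 2.5 N to start and 7 N fully squeezed at the pad.
- brush: flat dusting brush with wooden handle, 26 x 163 x 9 mm, lying on the bench; to be left alone. Origin under its middle, long axis y.
- brown_jar: brown glass powder jar with black lid, 62 mm wide, 95 mm high; to be left alone. Origin under its middle.
- white_jar: white powder jar with white lid, 54 mm wide, 80 mm high; to be left alone. Origin under its middle.
- vial: small vial with white cap, 24 mm wide, 59 mm high, standing; to be left alone. Origin under its middle.
- tape: roll of tan adhesive tape lying flat, 92 mm wide, 24 mm high; to be left alone. Origin under its middle.
Mind the look-alikes: they are no part of the job. Of the things like the lump_a, leave any that is green, purple or turquoise; of the rest the smaller one is meant.

How it is judged (in metres and radians):
On the way, in this order (a step that is already met when the one before it is completed fails the run):
1. all the ore has left the pan and both lumps lie on the bars (x of lump_a in the frame of bars_mid between -0.072 and 0.06 m and y of lump_a in the frame of bars_mid between -0.082 and 0.082 m and z of lump_a in the frame of bars_mid between 0 and 0.045 m and x of lump_b in the frame of bars_mid between -0.072 and 0.06 m and y of lump_b in the frame of bars_mid between -0.082 and 0.082 m and z of lump_b in the frame of bars_mid between 0 and 0.045 m and z of each of chip_1, chip_2, chip_3, chip_4, chip_5 in the frame of bars_mid below 0.03 m), for 0.2 s.
2. both lumps lie in the dish (x of lump_a in the frame of dish_floor between -0.052 and 0.052 m and y of lump_a in the frame of dish_floor between -0.047 and 0.047 m and z of lump_a in the frame of dish_floor between 0.005 and 0.035 m and x of lump_b in the frame of dish_floor between -0.052 and 0.052 m and y of lump_b in the frame of dish_floor between -0.047 and 0.047 m and z of lump_b in the frame of dish_floor between 0.005 and 0.035 m), for 0.1 s.
3. the trigger is squeezed fully while the lumps lie in the dish (all of step 2 and value of joint trigger above 0.22 rad), for 0.2 s.
At the end, for the whole second after the job is handed in: Both lumps lie at rest on the dish's floor, neither on the other (centres within its inner edges and less than 35 mm above its floor); all five chips lie at rest in the blue tray below the bars; the pan is back down (below 0.08 rad); the trigger is released (below 0.03 rad) (all of step 2 and x of chip_1 in the frame of tray_floor between -0.112 and 0.112 m and y of chip_1 in the frame of tray_floor between -0.077 and 0.077 m and z of chip_1 in the frame of tray_floor between -0.005 and 0.024 m and x of chip_2 in the frame of tray_floor between -0.112 and 0.112 m and y of chip_2 in the frame of tray_floor between -0.077 and 0.077 m and z of chip_2 in the frame of tray_floor between -0.005 and 0.024 m and x of chip_3 in the frame of tray_floor between -0.112 and 0.112 m and y of chip_3 in the frame of tray_floor between -0.077 and 0.077 m and z of chip_3 in the frame of tray_floor between -0.005 and 0.024 m and x of chip_4 in the frame of tray_floor between -0.112 and 0.112 m and y of chip_4 in the frame of tray_floor between -0.077 and 0.077 m and z of chip_4 in the frame of tray_floor between -0.005 and 0.024 m and x of chip_5 in the frame of tray_floor between -0.112 and 0.112 m and y of chip_5 in the frame of tray_floor between -0.077 and 0.077 m and z of chip_5 in the frame of tray_floor between -0.005 and 0.024 m and linear speed of each of lump_a, lump_b, chip_1, chip_2, chip_3, chip_4, chip_5 below 0.02 m/s and value of joint trigger below 0.03 rad and value of joint pan below 0.08 rad); the robot touches nothing.
It fails at once if the analyser's window is knocked (more than 5 N) (contact force between window and anything else above 5 N).
It fails at once if a bystander is shifted by more than 30 mm (distance of any of brush, brown_jar, white_jar, vial, tape from where it was at the start of the episode above 0.03 m).
It also fails if it takes over 72 s, if anything falls off the work surface, if the arm or the gripper's body presses on something with over 40 N, if the wrist force passes 120 N, or if a joint passes its speed limit or range.

## Working session

There is one attempt and no reset: what is moved stays moved. The work goes in short steps, Python scripts to look and compute and a shell command to move; the robot and the scene stay as the last step left them, time stands still between calls to the robot, and variables do not carry over. Pictures are saved under pics/ and viewed, at most 10 in all, crops included, and the job is handed in when it is done.

```bash
mkdir -p pics; ls; cat > h.py <<'E'
import numpy as np, cv2
from cell import *
from scipy.spatial.transform import Rotation as R
def snap(name,fn):
    c=get_calibration(name); im=camera(name); cv2.imwrite(f'pics/{fn}.png',im[:,:,::-1]); np.save(f'pics/{fn}.npy',dict(c),allow_pickle=True); return im
def ray(c,u,v):
    f=200/np.tan(np.radians(c['fovy'])/2); d=np.array([(u-c['cx'])/f,(v-c['cy'])/f]); s=d.copy()
    for _ in range(20): s=d/(1+c['k1']*(s@s))
    T=np.array(c['world_from_camera']); return T[:3,3],T[:3,:3]@np.array([s[0],s[1],1])
def at(c,u,v,z):
    o,d=ray(c,u,v); return o+d*(z-o[2])/d[2]
def proj(c,P):
    f=200/np.tan(np.radians(c['fovy'])/2); T=np.array(c['world_from_camera']); q=T[:3,:3].T@(np.array(P)-T[:3,3]); s=q[:2]/q[2]
    return s*(1+c['k1']*(s@s))*f+[c['cx'],c['cy']]
def load(fn): return np.load(f'pics/{fn}.npy',allow_pickle=True).item()
E
python3 - <<'E'
from h import *
a=snap('top','top0');b=snap('side','side0')
print(load('top0'),load('side0'))
s=get_state();print(s)
E
```

```text
pics
{'fovy': 44.73393872025457, 'cx': 316.8488894179148, 'cy': 206.34656956879013, 'k1': 0.01156783875768418, 'world_from_camera': array([[-2.95087507e-03, -9.89344250e-01,  1.45565270e-01,
         3.56171664e-01],
       [-9.99994789e-01,  3.10999530e-03,  8.65565440e-04,
        -9.07757509e-02],
       [-1.30904949e-03, -1.45561957e-01, -9.89348272e-01,
         1.54517889e+00],
       [ 0.00000000e+00,  0.00000000e+00,  0.00000000e+00,
         1.00000000e+00]])} {'fovy': 42.81357654520552, 'cx': 321.16364327134335, 'cy': 194.91127897152924, 'k1': 0.039016961534661325, 'world_from_camera': array([[-9.89553530e-01, -8.62087060e-02,  1.15550295e-01,
         3.92979155e-01],
       [-1.44165671e-01,  5.93217169e-01, -7.92028819e-01,
         1.04574423e+00],
       [-2.66639536e-04, -8.00413299e-01, -5.99448480e-01,
         9.83812042e-01],
       [ 0.00000000e+00,  0.00000000e+00,  0.00000000e+00,
         1.00000000e+00]])}
{'time': 0.1, 'joint_pos': array([-7.63472801e+01,  1.18801418e+01,  8.83968531e+01,  2.69402076e-04,
        7.98425731e+01, -8.62651759e+00]), 'dq': array([ 0.03185886, -0.04950339, -0.17678453, -0.01657044, -0.0813564 ,
       -0.00485925]), 'joint_efforts': array([-1.11105652e-03, -3.84092903e+01, -2.92549002e+01, -2.36343340e-04,
        4.88414371e-03,  9.59690141e-06]), 'tcp_pos': array([ 0.21778859, -0.53141535,  0.23023222]), 'tcp_rot': array([-1.79881824e+02, -1.81964338e-02,  2.22791710e+01]), 'wrist_force': array([-0.11748232, -0.49152028,  0.36351824]), 'ft_torque': array([ 0.03040109,  0.03712205, -0.03195828]), 'grip_force': 0.0, 'finger_gap': 0.08539039781285329}
```

View pics/top0.png

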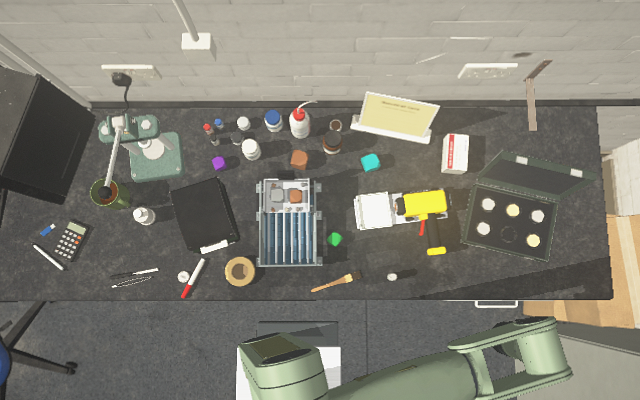

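View pics/side0.png

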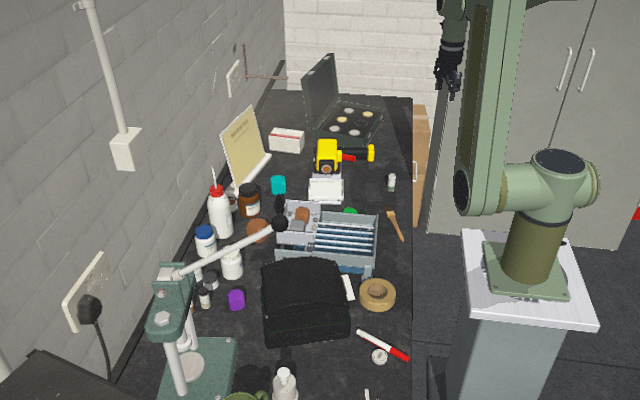

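The top view shows the screen at about (290,220), with the pan at its rear (288,193) holding the grey lump (278,196) and the brown lump (296,196). The dish is at (375,210), and the analyser at (425,205) with its grip towards the robot. A larger brown look-alike sits behind the pan at (299,158). I'll enlarge this area.

```bash
python3 - <<'E'
from h import *
im=cv2.imread('pics/top0.png')
cv2.imwrite('pics/c0.png',cv2.resize(im[165:285,250:460],(798,456),interpolation=cv2.INTER_CUBIC))
E
```

```text
(no output)
```

View pics/c0.png

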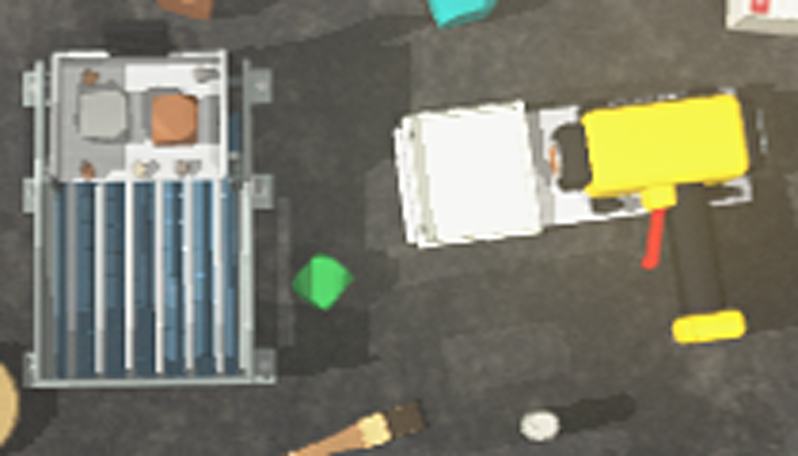

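```bash
cat >> h.py <<'E'
def crop0(u,v): return 250+(u+.5)/3.8-.5,165+(v+.5)/3.8-.5
E
python3 - <<'E'
from h import *
c=load('top0'); 
for n,u,v,z in [('plL_front',38,375,.075),('plL_back',40,65,.075),('plR_front',246,375,.075),('plR_back',247,65,.075),('endplate mid',142,379,.081),('tab',140,27,.135),
 ('lipL',55,180,.08),('lipR',226,178,.08),('dishTL',404,120,.0245),('dishTR',523,102,.0245),('dishBR',540,236,.0245),('dishBL',412,246,.0245),('foot',709,326,.069),('gripmid',697,250,.069),('trigtip',650,266,.061),('trigroot',657,210,.061),('hTL',583,112,.081),('hTR',738,92,.081),('hBR',748,175,.081),('hBL',590,197,.081),('lumpA',172,118,.116),('lumpB',102,113,.116)]:
    print(n,at(c,*crop0(u,v),z)[:2].round(4))
E
```

```text
plL_front [0.4   0.083]
plL_back [0.6497 0.0849]
plR_front [ 0.3995 -0.0815]
plR_back [ 0.6491 -0.0829]
endplate mid [3.964e-01 3.000e-04]
tab [6.676e-01 2.000e-04]
lipL [0.5549 0.071 ]
lipR [ 0.5561 -0.0659]
dishTL [ 0.612  -0.2135]
dishTR [ 0.6269 -0.3132]
dishBR [ 0.5144 -0.3245]
dishBL [ 0.5064 -0.2186]
foot [ 0.4374 -0.4503]
gripmid [ 0.4982 -0.4431]
trigtip [ 0.4861 -0.4067]
trigroot [ 0.5315 -0.4139]
hTL [ 0.6086 -0.3529]
hTR [ 0.6245 -0.478 ]
hBR [ 0.557  -0.4832]
hBL [ 0.5397 -0.3565]
lumpA [ 0.5988 -0.0242]
lumpB [0.6029 0.0308]
```

The screen origin comes out near (0.469, 0.001) with yaw about 0. The lip measures 0.556, which matches 0.469+0.088. Dish and housing agree on an analyser origin of (0.572, -0.329) with yaw about 7°.

The tool stays vertical, so I'll pinch the tab by its side edges, closing along y. That lets it turn in the pads as the pan tips.

```bash
python3 -m crank '{"dp":[[0,0,-0.03],[0,0,-0.03],[0,0,-0.03],[0,0,-0.03],[0.08,-0.1,0],[0.08,-0.1,0],[0.08,-0.1,0],[0.08,-0.1,0],[0.08,-0.1,0],[0.08,-0.1,0]],"twist":[0.031,0.031,0.031,0.031,0,0,0,0,0,0],"gripper":[1,1,1,1,1,1,1,1,1,1]}' 60; python3 -m crank '{"dp":[[0.08,-0.1,0],[0.08,-0.1,0],[0.08,-0.1,0],[0.08,-0.1,0],[0.08,-0.1,0],[0.08,-0.1,0],[0.08,-0.1,0],[0.08,-0.1,0],[0.08,-0.1,0],[0.08,-0.1,0]],"twist":[0,0,0,0,0,0,0,0,0,0],"gripper":[1,1,1,1,1,1,1,1,1,1]}'
python3 - <<'E'
from h import *
print(get_state()['tcp_pos'],get_state()['tcp_rot']); c=snap('wrist','w1')
E
```

```text
time: 0.93
tcp_pos: [0.3627, -0.3504, 0.2668]
tcp_rot: [-180.0, 0.0, -0.1]
wrist_force: [0.6, -0.3, -0.0]
finger_gap: 0.0856
grip_force: 0.0
time: 1.77
tcp_pos: [0.6029, -0.0505, 0.2667]
tcp_rot: [-180.0, 0.1, -0.0]
wrist_force: [0.9, -1.3, -0.0]
finger_gap: 0.0853
grip_force: 0.0
[ 0.60287028 -0.05051591  0.26667216] [-1.79994178e+02  5.91076917e-02 -2.94660416e-02]
```

View pics/w1.png

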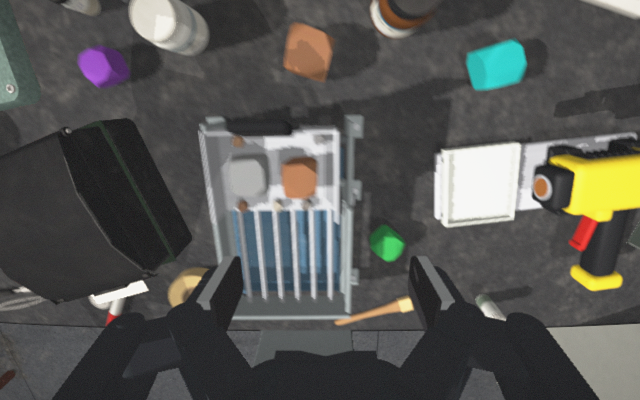

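The wrist view shows the tab's top edge from (237,126) to (292,126), the dish at (480,185), and the trigger at (582,233). I'll project the model and compare.

```bash
python3 - <<'E'
from h import *
c=load('w1')
S=lambda x,y,z:np.array([.469+x,.001+y,z])
for n,P in [('tabTopL',S(.195,.025,.17)),('tabTopR',S(.195,-.025,.17)),('lipL',S(.088,.0645,.08)),('lipR',S(.088,-.0645,.08)),('endL',S(-.072,.084,.081)),('endR',S(-.072,-.084,.081))]: print(n,proj(c,P).round())
print(at(c,265,126,.17),at(c,237,126,.17),at(c,292,126,.17))
for q in [(443,148,.0245),(519,142,.0245),(515,218,.0245),(444,226,.0245)]: print(at(c,*q,.0245)if 0 else at(c,q[0],q[1],q[2]))
print('trig',at(c,575,246,.061),at(c,592,220,.061))
E
```

```text
tabTopL [232. 128.]
tabTopR [294. 128.]
lipL [231. 212.]
lipR [337. 212.]
endL [229. 319.]
endR [350. 319.]
[ 0.6657745 -0.0009746  0.17     ] [0.66591121 0.0214579  0.17      ] [ 0.66568685 -0.02249936  0.17      ]
[ 0.62467274 -0.20372843  0.0245    ]
[ 0.63340883 -0.30514698  0.0245    ]
[ 0.52457287 -0.3224268   0.0245    ]
[ 0.51250783 -0.21966644  0.0245    ]
trig [ 0.49778439 -0.39219874  0.061     ] [ 0.53647968 -0.40529541  0.061     ]
```

The model fits within a few mm. Next I descend over the tab and close.

```bash
python3 -m crank '{"dp":[[0.065,-0.056,0],[0.065,-0.056,0],[0.06,-0.056,0],[0,0,0.1],[0,0,0.1],[0,0,0.1],[0,0,0.1],[0,0,0.068],[0,0,0],[0,0,0]],"twist":[0,0,0,0,0,0,0,0,0,0],"gripper":[1,1,1,1,1,1,1,1,1,0.4]}' 40; python3 -m crank '{"dp":[[0,0,0],[0,0,0],[0,0,0],[0,0,0],[0,0,0],[0,0,0],[0,0,0],[0,0,0],[0,0,0],[0,0,0]],"twist":[0,0,0,0,0,0,0,0,0,0],"gripper":[0.4,0.4,0.4,0.4,0.4,0.4,0.4,0.4,0.4,0.4]}'
```

```text
time: 2.65
tcp_pos: [0.6577, -0.002, 0.1248]
tcp_rot: [-180.0, 0.3, -0.0]
wrist_force: [1.4, 0.5, 1.1]
finger_gap: 0.0756
grip_force: 0.0
time: 3.48
tcp_pos: [0.6609, 0.0025, 0.1309]
tcp_rot: [-179.6, -0.3, 0.0]
wrist_force: [-1.4, 11.9, 4.0]
finger_gap: 0.0495
grip_force: 43.2
```

Gripped: the gap is 49.5 mm, which is the tab's width. Now I tip the pan along the arc.

```bash
python3 -m crank '{"dp":[[-0.0093,0,-0.0075],[-0.0093,0,-0.0075],[-0.0093,0,-0.0075],[-0.0093,0,-0.0075],[-0.0093,0,-0.0075],[-0.0102,0,-0.0065],[-0.0102,0,-0.0065],[-0.0102,0,-0.0065],[-0.0102,0,-0.0065],[-0.0102,0,-0.0065]],"twist":[0,0,0,0,0,0,0,0,0,0],"gripper":[0.4,0.4,0.4,0.4,0.4,0.4,0.4,0.4,0.4,0.4]}'
```

```text
time: 4.32
tcp_pos: [0.633, 0.0022, 0.1502]
tcp_rot: [-179.6, -0.5, 0.0]
wrist_force: [4.8, 10.6, -5.1]
finger_gap: 0.0494
grip_force: 42.5
```

```bash
python3 -m crank '{"dp":[[-0.0109,0,-0.0051],[-0.0109,0,-0.0051],[-0.0109,0,-0.0051],[-0.0109,0,-0.0051],[-0.0109,0,-0.0051],[-0.0114,0,-0.0039],[-0.0114,0,-0.0039],[-0.0114,0,-0.0039],[-0.0114,0,-0.0039],[-0.0114,0,-0.0039]],"twist":[0,0,0,0,0,0,0,0,0,0],"gripper":[0.4,0.4,0.4,0.4,0.4,0.4,0.4,0.4,0.4,0.4]}'; python3 -m crank '{"dp":[[-0.0128,0,-0.0026],[-0.0128,0,-0.0026],[-0.0128,0,-0.0026],[-0.0128,0,-0.0026],[-0.0128,0,-0.0026],[-0.0131,0,-0.0009],[-0.0131,0,-0.0009],[-0.0131,0,-0.0009],[-0.0131,0,-0.0009],[-0.0131,0,-0.0009]],"twist":[0,0,0,0,0,0,0,0,0,0],"gripper":[0.4,0.4,0.4,0.4,0.4,0.4,0.4,0.4,0.4,0.4]}';  python3 -m crank '{"dp":[[-0.006,0,0],[0,0,0],[0,0,0],[0,0,0],[0,0,0],[0,0,0],[0,0,0],[0,0,0],[0,0,0],[0,0,0]],"twist":[0,0,0,0,0,0,0,0,0,0],"gripper":[0.4,0.4,0.4,0.4,0.4,0.4,0.4,0.4,0.4,0.4]}'
python3 - <<'E'
from h import *
snap('wrist','w2')
E
```

```text
time: 5.15
tcp_pos: [0.5998, 0.0019, 0.1639]
tcp_rot: [-179.6, -0.5, 0.0]
wrist_force: [6.0, 10.4, -6.3]
finger_gap: 0.0495
grip_force: 42.4
time: 5.98
tcp_pos: [0.5617, 0.0015, 0.17]
tcp_rot: [-179.7, -0.7, -0.0]
wrist_force: [5.8, 10.0, -3.5]
finger_gap: 0.0495
grip_force: 42.0
time: 6.82
tcp_pos: [0.5595, 0.0015, 0.1701]
tcp_rot: [-179.7, -0.6, -0.0]
wrist_force: [4.7, 10.3, -1.5]
finger_gap: 0.049
grip_force: 42.2
```

View pics/w2.png

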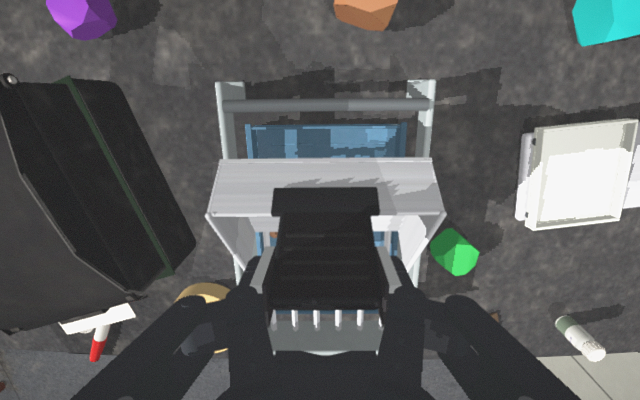

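The pan is at about 0.73 rad and looks empty. Now I swing it back along the same arc.

```bash
python3 -m crank '{"dp":[[0.024,0,0.0015],[0.024,0,0.0015],[0.0235,0,0.0015],[0.0213,0,0.0043],[0.0213,0,0.0043],[0.0214,0,0.0044],[0.019,0,0.0065],[0.019,0,0.0065],[0.019,0,0.0065],[0.0182,0,0.0085]],"twist":[0,0,0,0,0,0,0,0,0,0],"gripper":[0.4,0.4,0.4,0.4,0.4,0.4,0.4,0.4,0.4,0.4]}'; python3 -m crank '{"dp":[[0.0182,0,0.0085],[0.0181,0,0.0085],[0.017,0,0.0108],[0.017,0,0.0108],[0.017,0,0.0109],[0.0155,0,0.0125],[0.0155,0,0.0125],[0.0155,0,0.0135],[0,0,0.003],[0,0,0]],"twist":[0,0,0,0,0,0,0,0,0,0],"gripper":[0.4,0.4,0.4,0.4,0.4,0.4,0.4,0.4,0.4,0.4]}'; python3 -m crank '{"dp":[[0,0,0],[0,0,0],[0,0,0],[0,0,0],[0,0,-0.05],[0,0,-0.08],[0,0,-0.1],[-0.1,0,-0.09],[-0.1,0,-0.09],[-0.1,0,-0.05]],"twist":[0,0,0,0,0,0,0,0,0,0],"gripper":[1,1,1,1,1,1,1,1,1,1]}'
```

```text
time: 7.7
tcp_pos: [0.6197, 0.0021, 0.1565]
tcp_rot: [-179.6, -0.1, 0.1]
wrist_force: [-3.3, 10.6, 5.0]
finger_gap: 0.0495
grip_force: 43.9
time: 8.53
tcp_pos: [0.6597, 0.0024, 0.1314]
tcp_rot: [-179.7, -0.1, 0.1]
wrist_force: [-9.2, 11.7, 13.3]
finger_gap: 0.0496
grip_force: 45.3
time: 9.37
tcp_pos: [0.5702, -0.0028, 0.2673]
tcp_rot: [179.9, -0.3, -0.1]
wrist_force: [-0.2, -0.6, 0.8]
finger_gap: 0.0852
grip_force: 0.0
```

```bash
python3 -m crank '{"dp":[[-0.1,0,-0.03],[-0.12,0,0],[-0.12,0,0],[-0.12,0,0],[0,0,0],[0,0,0],[0,0,0],[0,0,0],[0,0,0],[0,0,0]],"twist":[0,0,0,0,0,0,0,0,0,0],"gripper":[1,1,1,1,1,1,1,1,1,1]}'
python3 - <<'E'
from h import *
im=snap('wrist','w3');t=snap('top','t3')
a=cv2.resize(im[40:,150:450],(480,576),interpolation=2); b=cv2.resize(t[165:285,250:330],(320,480),interpolation=2)
o=np.zeros((576,800,3),np.uint8);o[:,:480]=a;o[:480,480:]=b
cv2.imwrite('pics/m3.png',o[:,:,::-1])
E
```

```text
time: 10.2
tcp_pos: [0.4324, -0.0021, 0.2728]
tcp_rot: [180.0, -0.0, -0.0]
wrist_force: [-0.1, -0.3, 0.3]
finger_gap: 0.0854
grip_force: 0.0
```

View pics/m3.png

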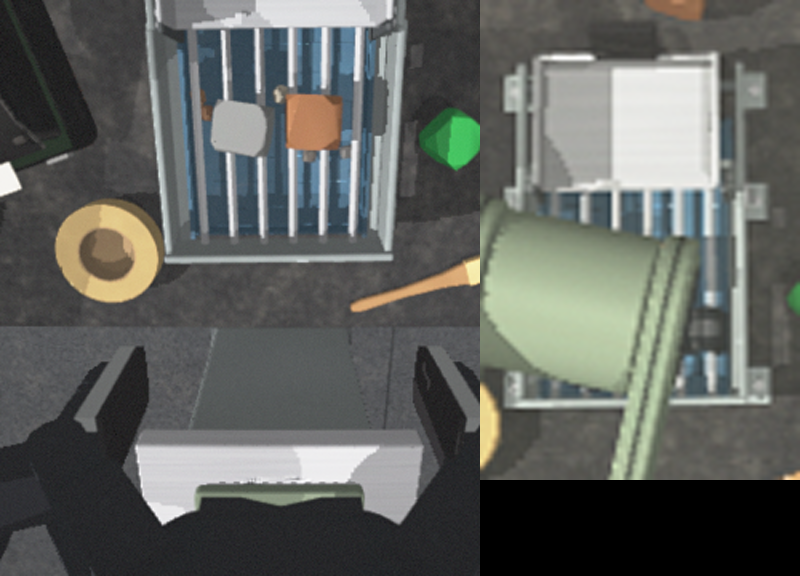

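Pan home and empty, and both lumps are on the bars: grey at w3 pixel (299,119), brown at (346,116). A few chips show at (278,106), (326,98), (342,137) and (366,135). Next I work out the lump positions.

```bash
python3 - <<'E'
from h import *
c=load('w3')
g=lambda u,v:(150+(u+.5)/1.6-.5,40+(v+.5)/1.6-.5)
for n,u,v,z in [('greytop',238,124,.089),('brown',315,118,.089),('gTL',214,100,.089),('gTR',268,103,.089),('gBR',264,152,.089),('gBL',212,148,.089),('bTL',287,96,.089),('bTR',341,97,.089),('bBR',341,146,.089),('bBL',287,146,.089),('chip1',205,105,.055),('chip2',281,93,.055),('chip3',308,156,.055),('chip4',345,152,.055),('chip1f',205,105,.01),('chip2f',281,93,.01),('chip3f',308,156,.01),('chip4f',345,152,.01)]: print(n,at(c,*g(u,v),z)[:2].round(4))
im=cv2.imread('pics/w3.png'); cv2.imwrite('pics/c3.png',cv2.resize(im[85:155,255:395],(800,400),interpolation=cv2.INTER_CUBIC))
E
```

```text
greytop [0.4967 0.0282]
brown [ 0.5006 -0.0234]
gTL [0.5122 0.0437]
gTR [0.5102 0.0079]
gBR [0.4781 0.011 ]
gBL [0.4809 0.0464]
bTL [ 0.5146 -0.0046]
bTR [ 0.514  -0.0403]
bBR [ 0.4821 -0.0415]
bBL [ 0.4821 -0.0047]
chip1 [0.5083 0.0551]
chip2 [ 0.5165 -0.0007]
chip3 [ 0.471  -0.0211]
chip4 [ 0.474 -0.049]
chip1f [0.5072 0.0621]
chip2f [ 0.5165 -0.0007]
chip3f [ 0.4653 -0.0236]
chip4f [ 0.4687 -0.055 ]
```

View pics/c3.png

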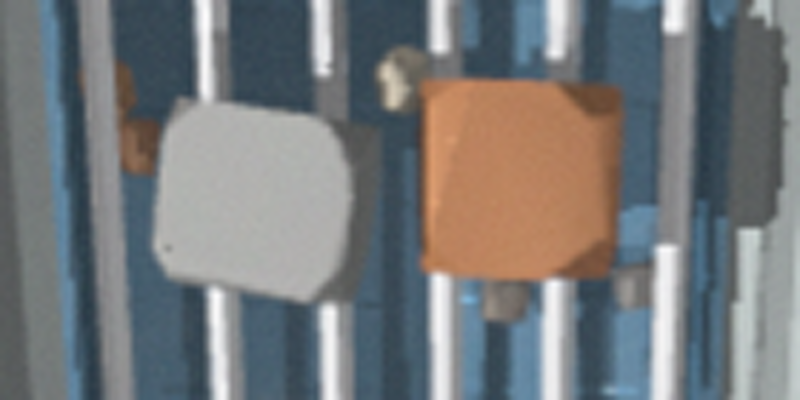

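All five chips are below the bar tops: two in the left gap, a tan one beside the brown lump, and two in front. I'll take the brown lump first, closing along x with yaw 90 and fingers part open to clear the pan lip.

```bash
python3 -m crank '{"dp":[[0.0733,0.0233,0],[0.0733,0.0233,0],[0.0733,0.0233,0],[0,0,0.05],[0,0,0.05],[0,0,0.05],[0,0,0.05],[0,0,0.05],[0,0,0.05],[0,0,0.05]],"twist":[0,0,0,-0.0385,-0.0385,-0.0385,-0.0385,-0.0385,-0.0385,-0.0385],"gripper":[0.75,0.75,0.75,0.75,0.75,0.75,0.75,0.75,0.75,0.75]}' 40; python3 -m crank '{"dp":[[0,0,0.027],[0,0,0.027],[0,0,0.027],[0,0,0.027],[0,0,0.027],[0,0,0.027],[0,0,0],[0,0,0],[0,0,0],[0,0,0]],"twist":[-0.0385,-0.0385,-0.0385,-0.0385,-0.0385,-0.0385,0,0,0,0],"gripper":[0.75,0.75,0.75,0.75,0.75,0.75,0.75,0.75,0.75,0.75]}'
```

```text
time: 11.13
tcp_pos: [0.4976, -0.0229, 0.1667]
tcp_rot: [-180.0, 0.0, 48.8]
wrist_force: [0.5, -0.5, -0.3]
finger_gap: 0.0641
grip_force: 0.0
time: 11.97
tcp_pos: [0.498, -0.023, 0.1197]
tcp_rot: [179.9, 0.0, 90.0]
wrist_force: [-0.3, 0.3, -0.1]
finger_gap: 0.064
grip_force: 0.0
```

```bash
python3 -m crank '{"dp":[[0,0,0.054],[0,0,0.054],[0,0,0.054],[0,0,0.054],[0,0,0],[0,0,0],[0,0,0],[0,0,0],[0,0,0],[0,0,0]],"twist":[0,0,0,0,0,0,0,0,0,0],"gripper":[0.75,0.75,0.75,0.75,0.75,0.25,0.25,0.25,0.25,0.25]}' 40; python3 -m crank '{"dp":[[0,0,0],[0,0,-0.04],[0,0,-0.06],[0,0,-0.06],[0,0,-0.06],[0,0,-0.06],[0,0,-0.06],[0,0,0],[0,0,0],[0,0,0]],"twist":[0,0,0,0,0,0,0,0,0,0],"gripper":[0.25,0.25,0.25,0.25,0.25,0.25,0.25,0.25,0.25,0.25]}'
```

```text
time: 12.8
tcp_pos: [0.4986, -0.0231, 0.0556]
tcp_rot: [179.8, 0.0, 90.0]
wrist_force: [0.2, 0.1, 3.4]
finger_gap: 0.0356
grip_force: 44.4
time: 13.63
tcp_pos: [0.4963, -0.0227, 0.155]
tcp_rot: [-179.9, -0.0, 90.0]
wrist_force: [-0.4, 0.0, -2.3]
finger_gap: 0.0356
grip_force: 44.2
```

```bash
python3 -m crank '{"dp":[[-0.1176,-0.017,-0.02],[-0.1176,-0.017,-0.02],[-0.1176,-0.017,-0.02],[-0.1176,-0.017,-0.02],[-0.1176,-0.017,-0.02],[-0.1176,-0.017,-0.02],[-0.1176,-0.017,-0.02],[0,0,0],[0,0,0],[0,0,0]],"twist":[0,0,0,0,0,0,0,0.0384,0.0384,0.0384],"gripper":[0.25,0.25,0.25,0.25,0.25,0.25,0.25,0.25,0.25,0.25]}'; python3 -m crank '{"dp":[[0,0,0],[0,0,0],[0,0,0],[0,0,0],[0,0,0],[0,0,0],[0,0,0],[0,0,0],[0,0,0],[0,0,0]],"twist":[0.0384,0.0384,0.0384,0.0384,0.0384,0.0384,0.0384,0.0384,0.0384,0],"gripper":[0.25,0.25,0.25,0.25,0.25,0.25,0.25,0.25,0.25,0.25]}'
python3 - <<'E'
from h import *
im=snap('wrist','w4')
cv2.imwrite('pics/c4.png',cv2.resize(im[:300,200:600,::-1],(800,600),interpolation=2))
E
```

```text
time: 14.47
tcp_pos: [0.4605, -0.2701, 0.1959]
tcp_rot: [-179.8, -0.1, 68.8]
wrist_force: [-1.0, 0.2, -0.8]
finger_gap: 0.0352
grip_force: 44.2
time: 15.3
tcp_pos: [0.4608, -0.269, 0.1959]
tcp_rot: [-179.8, 0.2, 7.0]
wrist_force: [0.7, 0.9, -1.2]
finger_gap: 0.0357
grip_force: 44.1
```

View pics/c4.png

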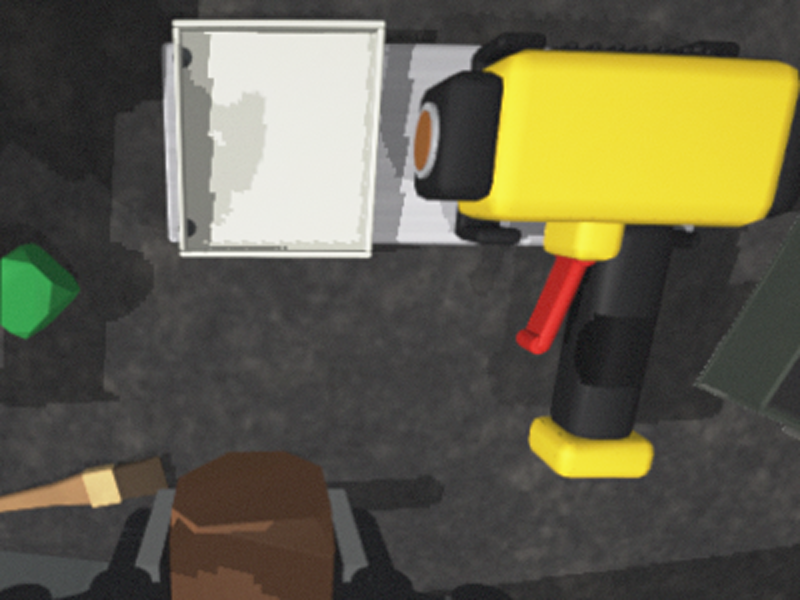

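The dish rim in w4 spans (287,11), (392,11), (385,127), (290,127) and is square with the image, so yaw 7° is right. The window is at (413,70); the trigger runs from (487,131) to (466,172).

```bash
python3 - <<'E'
from h import *
c=load('w4'); g=lambda u,v:(200+u/2,v/2)
P=[at(c,*g(u,v),.0245)[:2] for u,v in [(174,22),(384,22),(370,255),(181,255)]]
print(np.round(P,4)); m=np.mean(P,0); print('dish',m)
W=at(c,*g(426,141),.051)[:2]; print('window',W)
a=np.radians(7);X=np.array([np.cos(a),np.sin(a)]);Y=np.array([-np.sin(a),np.cos(a)])
O=m-.062*Y; print('O',O,'win in an',(W-O)@X,(W-O)@Y)
for n,u,v,z in [('tip',518,343,.061),('tipR',545,352,.061),('rootR',590,262,.061),('rootL',562,257,.061),('gripR',635,430,.051),('gripL',555,420,.051),('footL',530,430,.06),('footR',652,460,.06)]:
    p=at(c,*g(u,v),z)[:2]; print(n,p.round(4),((p-O)@X).round(4),((p-O)@Y).round(4))
t=get_state()['tcp_pos'][:2]
for s in (.025,-.025):
    q=m+s*X; d=q-t; print('target',q,'shares tool x,y',d@X/.3,-(d@Y)/.3)
E
```

```text
[[ 0.6173 -0.2115]
 [ 0.6294 -0.3095]
 [ 0.5222 -0.3223]
 [ 0.51   -0.2243]]
dish [ 0.56972961 -0.26688673]
window [ 0.5774295  -0.33288743]
O [ 0.5772855  -0.32842459] win in an -0.0004009624487642855 -0.004447122811359195
tip [ 0.4928 -0.3943] -0.0919 -0.0551
tipR [ 0.49   -0.4089] -0.0964 -0.0693
rootR [ 0.5351 -0.4182] -0.0528 -0.084
rootL [ 0.5356 -0.4042] -0.0506 -0.0702
gripR [ 0.4524 -0.4757] -0.1419 -0.131
gripL [ 0.4527 -0.4303] -0.1361 -0.0859
footL [ 0.4486 -0.4135] -0.1381 -0.0687
footR [ 0.4398 -0.4841] -0.1554 -0.1377
target [ 0.59454326 -0.26383999] shares tool x,y 0.4444900321968029 0.0368903280963035
target [ 0.54491595 -0.26993346] shares tool x,y 0.27782336553013615 0.03689032809630351
```

Sizes agree with the given ones (dish about 108 x 98 over the rim, window 66 mm away). The brown lump goes to the far side, x=+25 mm.

```bash
python3 -m crank '{"dp":[[0.111,0.0092,0],[0.111,0.0092,0],[0.111,0.0092,0],[0.111,0.0092,0],[0,0,0.085],[0,0,0.085],[0,0,0.085],[0,0,0.085],[0,0,0.085],[0,0,0.085]],"twist":[0,0,0,0,0,0,0,0,0,0],"gripper":[0.25,0.25,0.25,0.25,0.25,0.25,0.25,0.25,0.25,0.25]}'; python3 -m crank '{"dp":[[0,0,0.04],[0,0,0.03],[0,0,0.01],[0,0,0],[0,0,0],[0,0,0],[0,0,0],[0,0,0],[0,0,0],[0,0,0]],"twist":[0,0,0,0,0,0,0,0,0,0],"gripper":[0.25,0.25,0.25,0.25,0.25,0.35,0.45,0.54,0.54,0.54]}'
```

```text
time: 16.18
tcp_pos: [0.5945, -0.2638, 0.0426]
tcp_rot: [-179.9, 0.1, 7.3]
wrist_force: [0.5, -1.0, -1.8]
finger_gap: 0.0355
grip_force: 44.2
time: 17.02
tcp_pos: [0.5958, -0.2646, 0.0221]
tcp_rot: [180.0, -0.1, 7.1]
wrist_force: [-0.2, -0.3, -0.9]
finger_gap: 0.0457
grip_force: 0.0
```

```bash
python3 -m crank '{"dp":[[0,0,-0.06],[0,0,-0.1],[0,0,-0.12],[0,0,-0.12],[0,0,-0.12],[-0.0259,-0.126,0],[-0.0259,-0.126,0],[-0.0259,-0.126,0],[-0.0259,-0.126,0],[-0.0259,-0.126,0]],"twist":[0,0,0,0,0,0,0,0,0,0],"gripper":[0.54,0.54,0.54,0.54,0.54,0.75,0.75,0.75,0.75,0.75]}'; python3 -m crank '{"dp":[[-0.0259,-0.126,0],[-0.0259,-0.126,0],[-0.0259,-0.126,0],[0,0,0],[0,0,0],[0,0,0],[0,0,0],[0,0,0],[0,0,0],[0,0,0]],"twist":[0,0,0,-0.0394,-0.0394,-0.0394,-0.0394,-0.0394,-0.0394,-0.0394],"gripper":[0.75,0.75,0.75,0.75,0.75,0.75,0.75,0.75,0.75,0.75]}';python3 -m crank '{"dp":[[0,0,0.05],[0,0,0.06],[0,0,0.06],[0,0,0.06],[0,0,0],[0,0,0],[0,0,0],[0,0,0],[0,0,0],[0,0,0]],"twist":[-0.0394,-0.0394,-0.0394,-0.0394,0,0,0,0,0,0],"gripper":[0.75,0.75,0.75,0.75,0.75,0.75,0.75,0.75,0.75,0.75]}'
```

```text
time: 17.85
tcp_pos: [0.5326, -0.0801, 0.1776]
tcp_rot: [180.0, -0.0, 7.1]
wrist_force: [0.4, 1.5, 0.0]
finger_gap: 0.0641
grip_force: 0.0
time: 18.68
tcp_pos: [0.4963, 0.0281, 0.1776]
tcp_rot: [180.0, -0.0, 57.1]
wrist_force: [0.4, 0.5, 0.3]
finger_gap: 0.0639
grip_force: 0.0
time: 19.52
tcp_pos: [0.4972, 0.028, 0.1094]
tcp_rot: [179.9, 0.0, 85.1]
wrist_force: [-0.4, -0.1, -0.3]
finger_gap: 0.0641
grip_force: 0.0
```

```bash
python3 -m crank '{"dp":[[0,0,0.06],[0,0,0.06],[0,0,0.06],[0,0,0],[0,0,0],[0,0,0],[0,0,0],[0,0,0],[0,0,0],[0,0,0]],"twist":[0,0,0,0,0,0,0,0,0,0],"gripper":[0.75,0.75,0.75,0.75,0.25,0.25,0.25,0.25,0.25,0.25]}' 40; python3 -m crank '{"dp":[[0,0,-0.04],[0,0,-0.07],[0,0,-0.07],[0,0,-0.07],[0,0,-0.07],[0,0,-0.07],[0,0,-0.07],[0,0,0],[0,0,0],[0,0,0]],"twist":[0,0,0,0,0,0,0,0,0,0],"gripper":[0.25,0.25,0.25,0.25,0.25,0.25,0.25,0.25,0.25,0.25]}'
```

```text
time: 20.35
tcp_pos: [0.4974, 0.0279, 0.0555]
tcp_rot: [179.9, 0.0, 85.1]
wrist_force: [-0.1, 0.4, 2.5]
finger_gap: 0.0337
grip_force: 42.8
time: 21.18
tcp_pos: [0.4953, 0.0282, 0.1911]
tcp_rot: [-179.9, -0.0, 85.1]
wrist_force: [0.3, 0.3, -1.4]
finger_gap: 0.0335
grip_force: 42.4
```

```bash
python3 -m crank '{"dp":[[-0.125,-0.0037,0],[-0.125,-0.0037,0],[-0.125,-0.0037,0],[-0.125,-0.0037,0],[-0.125,-0.0037,0],[-0.125,-0.0037,0],[-0.125,-0.0037,0],[-0.125,-0.0037,0],[0,0,0],[0,0,0]],"twist":[0,0,0,0,0,0,0,0,0.0394,0.0394],"gripper":[0.25,0.25,0.25,0.25,0.25,0.25,0.25,0.25,0.25,0.25]}'; python3 -m crank '{"dp":[[0,0,0],[0,0,0],[0,0,0],[0,0,0],[0,0,0],[0,0,0],[0,0,0],[0,0,0],[0,0,0],[0,0,0]],"twist":[0.0394,0.0394,0.0394,0.0394,0.0394,0.0394,0.0394,0.0394,0.0394,0],"gripper":[0.25,0.25,0.25,0.25,0.25,0.25,0.25,0.25,0.25,0.25]}'
python3 - <<'E'
from h import *
im=snap('wrist','w5'); c=load('w5')
h=cv2.cvtColor(im,cv2.COLOR_RGB2HSV)
m=((h[:,:,0]<20)&(h[:,:,1]>90)&(h[:,:,2]>50)).astype(np.uint8)
n,l,s,ce=cv2.connectedComponentsWithStats(m)
for i in range(1,n):
    if s[i,4]>200: print(s[i],ce[i],at(c,*ce[i],.04)[:2])
for u,v in [(0,0),(1,0),(0,1),(1,1)]: pass
a=np.radians(7);X=np.array([np.cos(a),np.sin(a)]);Y=np.array([-np.sin(a),np.cos(a)])
m=np.array([.5697,-.2669]);t=get_state()['tcp_pos'][:2];d=m-.025*X-t;print(t,d@X/.3,-(d@Y)/.3)
for k in (.025,): print(proj(c,[*(m+k*X),.05]))
E
```

```text
time: 22.02
tcp_pos: [0.4602, -0.2718, 0.1897]
tcp_rot: [-179.8, -0.1, 70.3]
wrist_force: [-0.4, 0.7, -1.9]
finger_gap: 0.0336
grip_force: 42.3
time: 22.85
tcp_pos: [0.4607, -0.2691, 0.1898]
tcp_rot: [-179.8, 0.2, 7.0]
wrist_force: [-0.6, 0.3, -1.4]
finger_gap: 0.0335
grip_force: 42.3
[ 322   13   41   47 1870] [341.65080214  35.99625668] [ 0.59810203 -0.26502184]
[460 128  43  51 895] [478.84692737 152.80893855] [ 0.51131472 -0.41687957]
[159 235 101  30 891] [209.17283951 251.89674523] [ 0.36417339 -0.14635727]
[ 0.46079992 -0.26927388] 0.27792551399560544 0.03638466018881959
[340.31153252  38.0774013 ]
```

The brown lump lies at about (0.597, -0.265), as intended. Placing the grey lump on the near side.

```bash
python3 -m crank '{"dp":[[0.0925,0.012,0],[0.0925,0.012,0],[0.0925,0.012,0],[0,0,0.085],[0,0,0.085],[0,0,0.085],[0,0,0.085],[0,0,0.085],[0,0,0.05],[0,0,0.045]],"twist":[0,0,0,0,0,0,0,0,0,0],"gripper":[0.25,0.25,0.25,0.25,0.25,0.25,0.25,0.25,0.25,0.25]}'; python3 -m crank '{"dp":[[0,0,0.035],[0,0,0.01],[0,0,0],[0,0,0],[0,0,0],[0,0,0],[0,0,0],[0,0,0],[0,0,0],[0,0,0]],"twist":[0,0,0,0,0,0,0,0,0,0],"gripper":[0.25,0.25,0.25,0.25,0.3,0.4,0.5,0.53,0.53,0.53]}'
```

```text
time: 23.73
tcp_pos: [0.544, -0.2692, 0.0329]
tcp_rot: [-179.8, 0.2, 7.3]
wrist_force: [-0.1, 0.5, -1.1]
finger_gap: 0.0336
grip_force: 42.3
time: 24.57
tcp_pos: [0.546, -0.2707, 0.0232]
tcp_rot: [180.0, -0.0, 7.1]
wrist_force: [-0.2, 0.3, 0.5]
finger_gap: 0.0451
grip_force: 0.0
```

```bash
python3 -m crank '{"dp":[[0,0,-0.06],[0,0,-0.12],[0,0,-0.13],[0,0,-0.13],[0,0,-0.13],[-0.047,-0.113,-0.04],[-0.047,-0.113,-0.04],[-0.047,-0.113,-0.04],[-0.047,-0.113,-0.04],[-0.047,-0.113,-0.04]],"twist":[0,0,0,0,0,0,0,0,0,0],"gripper":[0.53,0.53,0.53,0.53,0.53,0.9,0.9,0.9,0.9,0.9]}'; python3 - <<'E'
from h import *
import time
im=snap('wrist','w6')
print(get_state()['tcp_pos'],proj(load('w6'),[.469,0,.053]),proj(load('w6'),[.57,-.267,.02]))
E
```

```text
time: 25.4
tcp_pos: [0.4537, -0.1097, 0.2543]
tcp_rot: [-180.0, -0.0, 7.1]
wrist_force: [0.3, 0.4, -0.1]
finger_gap: 0.0769
grip_force: 0.0
[ 0.45173773 -0.10470344  0.25659687] [235.40081202 148.13245937] [466.36613759  88.90678481]
```

```bash
python3 - <<'E'
from h import *
im=cv2.imread('pics/w6.png')
a=cv2.resize(im[40:240,150:320],(510,600),interpolation=2);b=cv2.resize(im[40:140,410:530],(290,242),interpolation=2)
o=np.zeros((600,800,3),np.uint8);o[:,:510]=a;o[:242,510:]=b;cv2.imwrite('pics/m6.png',o)
E
```

```text
(no output)
```

View pics/m6.png

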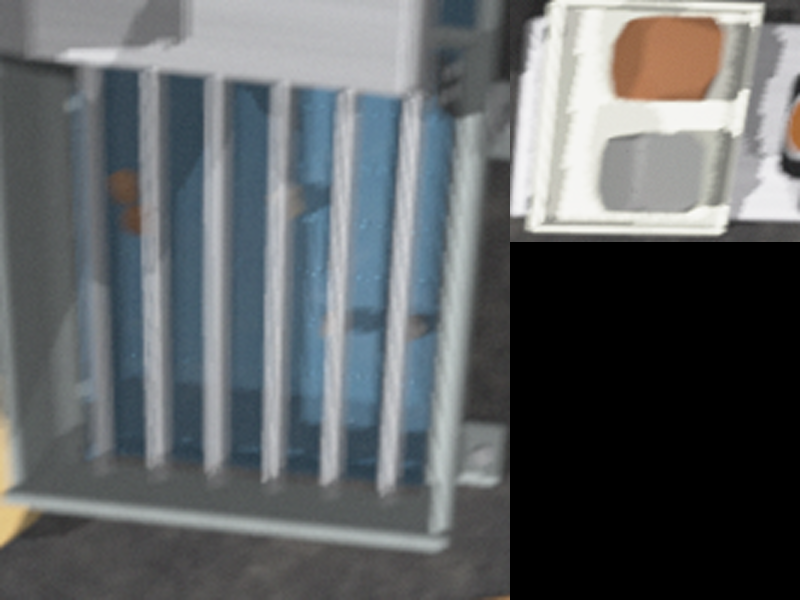

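The lumps lie side by side in the dish, and no chip sits on the bars. I'll triangulate chip heights from w3 and w6 to confirm they are on the tray floor.

```bash
python3 - <<'E'
from h import *
A,B=load('w3'),load('w6')
def tri(p,q):
    M=np.zeros((3,3));b=np.zeros(3)
    for c,u in((A,p),(B,q)):
        o,d=ray(c,*u);d/=np.linalg.norm(d);Q=np.eye(3)-np.outer(d,d);M+=Q;b+=Q@o
    return np.linalg.solve(M,b)
for p,q in [((276.3,99.3),(190.7,102.3)),((279.1,110.7),(194.3,112.3)),((325,99),(247.7,106.7)),((343.4,137.5),(261.7,147.3)),((365.6,135.2),(289,149)),]: print(tri(p,q).round(3))
# bar reference: brown lip right corner of end plate
t=get_state();a=np.radians(7);X=np.array([np.cos(a),np.sin(a)]);Y=np.array([-np.sin(a),np.cos(a)])
O=np.array([.5773,-.3284]); tgt=O-.083*X-.095*Y; d=tgt-t['tcp_pos'][:2]; print(t['tcp_pos'],tgt,d@X/.3,-(d@Y)/.3)
E
```

```text
[0.515 0.06  0.036]
[0.502 0.058 0.03 ]
[ 0.515 -0.     0.004]
[ 0.467 -0.024  0.02 ]
[ 0.466 -0.057 -0.001]
[ 0.45173773 -0.10470344  0.25659687] [ 0.50649626 -0.43280704] 0.04788199241077599 1.1077711758364135
```

The triangulation is rough because the arm was still settling. But both brown chips are covered by bars from both viewpoints, so they are well below the bars; I'll recheck with a still frame later. Next is the trigger.

```bash
python3 -m crank '{"dp":[[0.005,0.123,0],[0.005,0.123,0],[0.005,0.123,0],[0.005,0.123,0],[0.005,0.123,0],[0.005,0.123,0],[0.005,0.123,0],[0.005,0.123,0],[0.005,0.123,0],[0,0,0]],"twist":[0,0,0,0,0,0,0,0,0,0],"gripper":[1,1,1,1,1,1,1,1,1,1]}'; python3 -m crank '{"dp":[[0,0,0.1],[0,0,0.1],[0,0,0.1],[0,0,0.08],[0,0,0.05],[0,0,0],[0,0,0],[0,0,0],[0,0,0],[0,0,0]],"twist":[0,0,0,0,0,0,0,0,0,0],"gripper":[1,1,1,1,1,1,1,1,1,1]}'
python3 - <<'E'
from h import *
t=get_state();a=np.radians(7);X=np.array([np.cos(a),np.sin(a)]);Y=np.array([-np.sin(a),np.cos(a)])
d=np.array([.5773,-.3284])-.083*X-.095*Y-t['tcp_pos'][:2]; print(t['tcp_pos'],t['wrist_force'],d@X/.3,-(d@Y)/.3,(t['tcp_pos'][2]-.028)/.3)
E
```

```text
time: 26.28
tcp_pos: [0.5085, -0.4457, 0.2516]
tcp_rot: [179.9, 0.1, 6.8]
wrist_force: [-1.1, 0.6, 0.0]
finger_gap: 0.0856
grip_force: 0.0
time: 27.12
tcp_pos: [0.5104, -0.4399, 0.1272]
tcp_rot: [179.8, -0.1, 7.1]
wrist_force: [-0.3, 0.8, 0.8]
finger_gap: 0.0853
grip_force: 0.0
[ 0.51038569 -0.43993531  0.12716849] [-0.25352754  0.80687621  0.79731631] -0.00997240817747453 -0.02516381261553663 0.3305616364085298
```

```bash
python3 -m crank '{"dp":[[-0.01,-0.025,0],[0,0,0.06],[0,0,0.06],[0,0,0.06],[0,0,0.05],[0,0,0.05],[0,0,0.05],[0,0,0],[0,0,0],[0,0,0]],"twist":[0,0,0,0,0,0,0,0,0,0],"gripper":[1,1,1,1,1,1,1,1,1,1]}' 30
```

```text
time: 27.95
tcp_pos: [0.506, -0.4324, 0.0266]
tcp_rot: [179.9, -0.0, 7.1]
wrist_force: [-0.0, -0.2, 0.2]
finger_gap: 0.0855
grip_force: 0.0
```

No contact on the way down, so I squeeze.

```bash
python3 -m crank '{"dp":[[0,0,0],[0,0,0],[0,0,0],[0,0,0],[0,0,0],[0,0,0],[0,0,0],[0,0,0],[0,0,0],[0,0,0]],"twist":[0,0,0,0,0,0,0,0,0,0],"gripper":[0.8,0.7,0.6,0.5,0.45,0.4,0.4,0.4,0.4,0.4]}' 30
```

```text
time: 28.78
tcp_pos: [0.5071, -0.4393, 0.0292]
tcp_rot: [179.2, -0.2, 7.1]
wrist_force: [0.7, -14.4, -2.1]
finger_gap: 0.0437
grip_force: 31.9
```

The gap is 43.7 mm, so the trigger is fully squeezed (44 expected). I hold for about half a second, then release and lift.

```bash
python3 -m crank '{"dp":[[0,0,0],[0,0,0],[0,0,0],[0,0,0],[0,0,0],[0,0,0],[0,0,0],[0,0,0],[0,0,0],[0,0,0]],"twist":[0,0,0,0,0,0,0,0,0,0],"gripper":[0.4,0.4,0.4,0.4,0.6,0.8,1,1,1,1]}'; python3 -m crank '{"dp":[[0,0,0],[0,0,-0.06],[0,0,-0.1],[0,0,-0.13],[0,0,-0.13],[0,0,-0.13],[0,0,-0.13],[0,0,-0.13],[0,0,0],[0,0,0]],"twist":[0,0,0,0,0,0,0,0,0,0],"gripper":[1,1,1,1,1,1,1,1,1,1]}'
python3 - <<'E'
from h import *
t=get_state();p=t['tcp_pos'];a=np.radians(7);X=np.array([np.cos(a),np.sin(a)]);Y=np.array([-np.sin(a),np.cos(a)])
d=np.array([.43,.03])-p[:2]; print(p,d@X/.3,-(d@Y)/.3)
E
```

```text
time: 29.62
tcp_pos: [0.5053, -0.4312, 0.0254]
tcp_rot: [-180.0, 0.0, 7.1]
wrist_force: [0.3, 0.5, -0.7]
finger_gap: 0.0855
grip_force: 0.0
time: 30.45
tcp_pos: [0.507, -0.4333, 0.2737]
tcp_rot: [179.6, -0.3, 7.1]
wrist_force: [-0.1, 0.2, -0.2]
finger_gap: 0.0855
grip_force: 0.0
[ 0.50698965 -0.43329706  0.2736862 ] -0.06651356105675098 -1.5640879615378247
```

```bash
python3 - <<'E'
from h import *
snap('wrist','w7')
E
python3 -m crank '{"dp":[[0,-0.12,0],[0,-0.12,0],[0,-0.12,0],[0,-0.12,0],[0,-0.12,0],[0,-0.12,0],[0,-0.12,0],[0,-0.12,0],[0,-0.12,0],[0,-0.12,0]],"twist":[0,0,0,0,0,0,0,0,0,0],"gripper":[1,1,1,1,1,1,1,1,1,1]}'; python3 -m crank '{"dp":[[0,-0.12,0],[0,-0.12,0],[0,-0.12,0],[0,-0.12,0],[0,-0.12,0],[0,0,0],[0,0,0],[0,0,0],[0,0,0],[0,0,0]],"twist":[0,0,0,0,0,0,0,0,0,0],"gripper":[1,1,1,1,1,1,1,1,1,1]}'
python3 - <<'E'
from h import *
im=snap('wrist','w8')[:,:,::-1]; u,v=proj(load('w8'),[.49,0,.04]).astype(int);print(u,v)
u0=max(u-75,0);v0=max(v-80,0);print(u0,v0)
a=cv2.resize(im[v0:v0+150,u0:u0+140],(560,600),interpolation=2)
w=cv2.imread('pics/w7.png');x,y=proj(load('w7'),[.53,-.33,.03]).astype(int);x0=max(x-110,0);y0=max(y-100,0);print(x0,y0)
b=cv2.resize(w[y0:y0+200,x0:x0+240],(240,200));o=np.zeros((600,800,3),np.uint8);o[:,:560]=a;o[:b.shape[0],560:]=b
t=cv2.imread('pics/t3.png');snap('top','t8');o[220:]=np.where(np.arange(800)[None,:,None]>=560,np.pad(cv2.resize(cv2.imread('pics/t8.png')[165:285,250:330],(240,360)),((0,20),(560,0),(0,0))),o[220:])
cv2.imwrite('pics/m8.png',o)
E
```

```text
time: 31.33
tcp_pos: [0.4589, -0.0725, 0.266]
tcp_rot: [-179.9, 0.3, 7.1]
wrist_force: [1.1, -0.5, -0.6]
finger_gap: 0.0855
grip_force: 0.0
time: 32.17
tcp_pos: [0.4386, 0.1028, 0.2681]
tcp_rot: [180.0, 0.1, 7.0]
wrist_force: [0.1, 0.9, 0.0]
finger_gap: 0.0852
grip_force: 0.0
413 136
338 56
138 38
```

View pics/m8.png

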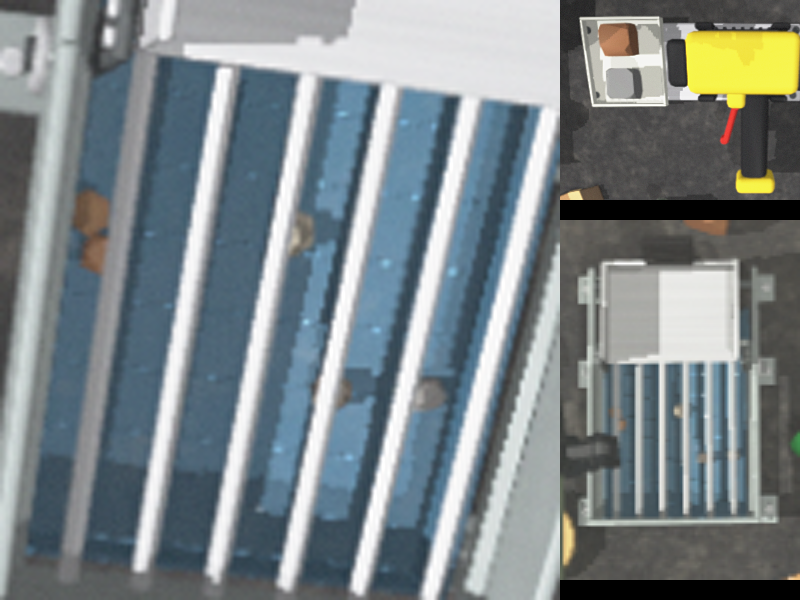

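All five chips move across the bars between views, so they are deep in the tray. The two brown ones show left of the first bar here and right of it earlier. The lumps are side by side in the dish, the trigger is released, and the pan is home.

```bash
python3 -c "
from cell import *
print(finish_job())"
```

```text
the job is handed in; nothing more can be done
None
```

The job is handed in at about 32 s: my last pictures show all five chips in the tray, the pan back down, both lumps side by side in the dish and the trigger released after a full squeeze; no score was returned.

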